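# Put the spice vial back and hold the recipe clip open over the next card

### The arm

A 6-joint arm with a two-finger parallel gripper is mounted at the origin on a cart in front of the work surface, level with it; the furniture and walls round the work are solid. World frame = base frame: x ahead of the robot, y to its left, z up, the work surface at z = 0. Lengths are in m, angles in rad, forces in N, time in s.
With the tool pointing down it reaches from about 0.375 to 0.9 m from the base axis. Payload 3.1 kg.
Tool frame: the origin (TCP) lies between the finger pads; the fingertips stand 8 mm ahead of it and the grasp point (between the pads) lies 11 mm behind it; z points along the fingers, y is the line along which they close (so a half turn about z gives the same grasp; the last joint's range is limited). The gripper opens to 85 mm and grips with 20 to 120 N. Pads are 22 mm wide; open, the fingers measure 114 mm over their backs; the gripper's body (76 mm by 85 mm) begins 54 mm behind the grasp point. The pads swing forward as they close: fully open they stand 13 mm farther back than shut.
Start: joints at [1.129, 0.527, 1.433, -0, 1.181, -0.178], TCP at [0.163, 0.603, 0.239] pointing down, gripper open.
Joint ranges: [-3.08, 3.08], [-0.75, 2.2], [0.22, 2.44], [-1.43, 4.57], [0, 2.65], [-2.85, 2.85]. Speed limits (rad/s): [2.79, 2.79, 3.14, 3.14, 3.14, 3.14].

### API

Orientations are given as a unit quaternion [x, y, z, w].
In Python, from station import readout, cams, sign_off gives the robot as it stands.
- The arm moves only by the tool send_rows, never from a script. Its argument "commands" is text: rows parted by semicolons, each of 5 numbers parted by spaces: the finger opening in mm, from 0 to 85.4, then the shift along the tool's x, y, z each as a share of 0.02 m, from -1 to 1, then the turn about the tool's z as a share of 4 degrees, from -1 to 1. In form: grip dx dy dz spin; .... A call has 1 to 20 rows; each row shifts and turns the commanded pose from where the row before left it, along the tool's axes as they then stand; what a row does not reach is not made up. A row lasts 1/12 s, in which the tool goes at most 41.7 mm and 7.16 degrees, less where a joint would pass 70% of its speed; a pose out of reach is approached as far as the arm can. A call with a number of a shift or a turn outside -1 to 1 is refused whole. A call with a gripper value outside its range is refused whole. The fingers move at their own pace and stop on an object; "grip_force" is the grip in N (left out, the last holds). Time passes only in rows, so rows that do not move let the fingers close. It gives the time, the measured TCP pose, the force, the opening and the grip force at its end, in the units of the state.
- readout.sense(): the state, without advancing time (a new reading comes with each control period).
- cams.snapshot(name): name is "side" or "top" or "wrist"; returns a dict with "pixels" (480x640x3 uint8, red, green, blue), "intrinsics" (3x3 intrinsics, pixels), "eye" and "rotation" of the camera in the world. Camera axes: x right, y down, z forward; pixel columns grow to the right and rows downward; lengths in m; the calibration is good to about 2 mm. A picture is of the moment at which its call begins. There is no depth.
- sign_off(): hands the job in; it is judged then, once.
The state is a dict: "t": time; "q": joint angles; "qd": joint speeds; "tau": joint torques, N m; "tcp_pos": TCP position; "tool_rot": TCP orientation; "force": force on the tool from outside, world axes, zero at the start; "ft_torque": the same for the moment, N m; "finger_gap": opening from 0.0 (shut) to 1.0 (fully open); "gripper_force": force on a finger pad.
Only numpy, scipy, OpenCV 4.12 (cv2) and the standard library are available. Lean on these libraries where they do the work, as an engineer would, in place of code of your own. Each camera call takes 0.05 s, during which the arm holds its last target. There are 200 camera calls.

### The job

The dish on the recipe card that wears the wooden clip is done, so first put the loose spice vial back upright and fully down in the empty hole of that card's stand and let go of it, without dropping it. Then squeeze the clip open while it is still on that card, lift it off, and hold it gaping wide around the middle of the top edge of the bare card in the other stand, one jaw well down on either side and the clip touching nothing there, so that I can slip a note in beside the card; finish while still holding it open like that. Leave the other vials, the salt shaker, the spice jar and the timer where they are.

Things in the scene. Friction and masses are not known exactly. Their poses are not given: they have to be found in the camera images.
- vial: the loose amber glass spice vial, 22 mm diameter, 95 mm tall, its aluminium screw cap (23 mm diameter) the top 18 mm; about 50 g; origin at the centre of its underside, z up along it. Starts standing upright on the worktop
- stand_a: wooden recipe stand, fixed; block 140 (x) x 130 (y) x 40 (z) mm, origin under its centre, front faces -x. Top has vial holes at (-45, +30) and (-45, -30) mm. An upright recipe card, 105 mm wide, 4 mm thick, stands across it at x = +45 mm, top edge at z = 110 mm. Its card wears the clip at the start; hole (-45, +30) is empty, the other holds a vial
- empty_hole (a point): centre of the mouth of stand_a's empty hole, at the block's top face. The hole is 25 mm across and 32 mm deep (its floor 8 mm above the stand's origin); a seated vial stands 63 mm out of the block
- stand_b: wooden recipe stand, fixed; block 140 (x) x 130 (y) x 40 (z) mm, origin under its centre, front faces -x. Top has vial holes at (-45, +30) and (-45, -30) mm. An upright recipe card, 105 mm wide, 4 mm thick, stands across it at x = +45 mm, top edge at z = 110 mm. Its card is bare, both holes hold vials. The stands may have changed sides
- stand_b_card_top (a point): middle of the top edge of the bare card in stand_b (axes as stand_b: x is the card's normal, y runs along the edge)
- clip: wooden spring clip like a big clothes-peg, 38 mm wide along y, jaws down: jaw tips 40 mm below, handle ends 44 mm above its origin, the pivot (axis of the steel coil, 5 mm radius), which at the start rests on the card's top edge, up to 20 mm off its middle. The body is the lever on the -x side (front) and turns with it. About 52 g. Squeeze the handle ends together along x to open it
- clip_open (a joint): angle between the clip's levers, rad: 0 = pinching a 4 mm card (handle ends 48 mm over their outsides), -0.1 = shut, 0.66 = stop, fully open: handles parallel, 19 mm over the outsides, jaw tips 30 mm apart. Each lever tilts by half of it. Spring 0.25 N m/rad, 0.125 N m at 0: 3.5 N at the handle ends starts to open it, 7.5 N holds it fully open
- clip_tip_near (a point): inner edge of the jaw tip of the clip's -x lever (moves with it)
- clip_tip_far (a point): inner edge of the jaw tip of the clip's +x lever (moves with it)
- vial_a: amber glass spice vial, 22 mm diameter, 95 mm tall, its aluminium screw cap (23 mm diameter) the top 18 mm; about 50 g; origin at the centre of its underside, z up along it; seated in stand_a's other hole, leave it
- vial_b1: amber glass spice vial, 22 mm diameter, 95 mm tall, its aluminium screw cap (23 mm diameter) the top 18 mm; about 50 g; origin at the centre of its underside, z up along it; seated in stand_b at (-45, +30) mm, leave it
- vial_b2: amber glass spice vial, 22 mm diameter, 95 mm tall, its aluminium screw cap (23 mm diameter) the top 18 mm; about 50 g; origin at the centre of its underside, z up along it; seated in stand_b at (-45, -30) mm, leave it
- salt: salt shaker with grey top, 44 mm across, 90 mm tall, origin under its centre, leave it
- spice_jar: spice jar with red lid, 45 mm across, 106 mm tall, origin under its centre, leave it
- timer: small green digital timer on two feet, 26 x 64 x 54 mm, origin under its centre, leave it
Not all that is in view belongs to the job. What is shaped like the vial but green, red or yellow is not meant.

How it is judged:
On the way, in this order (a step that is already met when the one before it is completed fails the run):
1. the vial stands fully down in the empty hole, let go (horizontal distance between vial and empty_hole below 0.004 m and z of vial in the frame of stand_a below 0.011 m and angle between vial's own z axis and vertical below 0.12 rad and contact force between the fingers and vial below 0.05 N), for 0.2 s.
2. the clip is squeezed open by the fingers while still at the first card (value of joint clip_open above 0.2 rad and contact force between the fingers and clip above 2 N and z of clip in the frame of stand_a below 0.135 m and x of clip in the frame of stand_a between 0.02 and 0.07 m and y of clip in the frame of stand_a between -0.05 and 0.05 m), for 0.05 s.
At the end, for the whole second after the job is handed in: The vial is down in the empty hole (3 mm), released. The fingers hold the clip still, open at least 0.30 rad, tips either side of the bare card, 5 mm off its mid-plane and 10 mm below its top edge, pivot within 22 mm of its middle and above the edge; the clip touches neither stand (all of step 1 and value of joint clip_open above 0.3 rad and ((x of clip_tip_near in the frame of stand_b below 0.04 m and x of clip_tip_far in the frame of stand_b above 0.05 m) or (x of clip_tip_far in the frame of stand_b below 0.04 m and x of clip_tip_near in the frame of stand_b above 0.05 m)) and z of each of clip_tip_near, clip_tip_far in the frame of stand_b below 0.1 m and y of clip in the frame of stand_b between -0.022 and 0.022 m and z of clip in the frame of stand_b above 0.1155 m and contact force between clip and stand_b below 0.05 N and contact force between clip and stand_a below 0.05 N and contact force between the fingers and clip above 2 N and linear speed of clip below 0.03 m/s); the arm keeps its last pose, push and grip.
It fails at once if a vial already in a stand is shifted more than 20 mm (distance of any of vial_a, vial_b1, vial_b2 from where it was at the start of the episode above 0.02 m).
It fails at once if the salt shaker, spice jar or timer is shifted more than 20 mm (distance of any of salt, spice_jar, timer from where it was at the start of the episode above 0.02 m).
It fails at once if the vial is dropped (falls free at over 0.6 m/s) (contact force between the fingers and vial below 0.01 N and linear speed of vial above 0.6 m/s).
It also fails if it takes over 61 s, if anything falls off the work surface, if the arm or the gripper's body presses on something with over 40 N, if the wrist force passes 120 N, or if a joint passes its speed limit or range.

## Working session

There is one attempt and no reset: what is moved stays moved. The work goes in short steps, Python scripts to look and compute and a tool call to move; the robot and the scene stay as the last step left them, time stands still between calls to the robot, and variables do not carry over. Pictures are saved under pics/ and viewed, at most 10 in all, crops included, and the job is handed in when it is done.

Besides the shell and the picture viewer there is one more tool, called as name(argument=value, ...) on one line, values as JSON. send_rows: Moves the arm, as the interface text tells. Its arguments: {"type":"object","properties":{"commands":{"type":"string"},"grip_force":{"type":"number"}},"required":["commands"]}

```bash
mkdir -p pics; ls
cat > h.py <<'E'
import numpy as np, cv2
from station import readout, cams, sign_off
def snap(n,f=None):
    s=cams.snapshot(n)
    np.savez(f'pics/{f or n}.npz',**{k:np.array(v) for k,v in s.items()})
    cv2.imwrite(f'pics/{f or n}.png',cv2.cvtColor(s['pixels'],cv2.COLOR_RGB2BGR)); return s
def load(f): return dict(np.load(f'pics/{f}.npz'))
def ray(s,u,v):
    d=np.array(s['rotation'])@np.linalg.inv(s['intrinsics'])@[u,v,1]; return np.array(s['eye']),d
def onz(s,u,v,z):
    e,d=ray(s,u,v); return e+d*(z-e[2])/d[2]
def proj(s,p):
    c=np.array(s['rotation']).T@(np.array(p)-s['eye']); k=s['intrinsics']@c; return k[:2]/k[2]
E
python3 - <<'E'
from h import *
for n in('top','side','wrist'):
    s=snap(n); print(n,s['eye'],np.round(s['rotation'],3).tolist(),s['intrinsics'])
print(readout.sense())
E
```

```text
pics
top [0.47344093 0.03160377 1.04175912] [0.715, -0.698, 0.022, -0.027] [[458.30325088   0.         314.74990833]
 [  0.         458.30325088 244.99299466]
 [  0.           0.           1.        ]]
side [0.4724674  0.87224207 0.80037725] [-0.042, 0.906, -0.421, 0.012] [[476.06366369   0.         322.85213147]
 [  0.         476.06366369 239.47335997]
 [  0.           0.           1.        ]]
wrist [0.09766661 0.62157361 0.37325166] [0.786, 0.603, 0.081, 0.109] [[371.16455218   0.         311.60623837]
 [  0.         371.16455218 248.58979019]
 [  0.           0.           1.        ]]
{'t': 0.15, 'q': array([ 1.12850936e+00,  5.28229580e-01,  1.43363256e+00,  3.14118808e-05,
        1.18137960e+00, -1.78481136e-01]), 'qd': array([-0.00068092, -0.00235132, -0.0064184 , -0.00312573, -0.00047377,
        0.00073465]), 'tau': array([ 4.20509768e-04, -4.42742658e+01, -1.78276098e+01, -2.24063374e-04,
        5.54319573e-03, -1.32755306e-05]), 'tcp_pos': array([0.16269033, 0.60289571, 0.23856474]), 'tool_rot': array([ 1.31526643e-01,  9.91312293e-01, -7.80705343e-04, -2.65666050e-04]), 'force': array([-0.29841119,  0.10876162, -0.06767188]), 'ft_torque': array([-0.00652804, -0.00130187, -0.02952282]), 'gripper_force': 0.0, 'finger_gap': 1.0024636621446257}
```

```bash
python3 - <<'E'
s=open('h.py').read()
s=s.replace("import numpy as np, cv2","import numpy as np, cv2\nfrom scipy.spatial.transform import Rotation as R").replace("np.array(s['rotation'])@","R.from_quat(s['rotation']).as_matrix()@").replace("np.array(s['rotation']).T@","R.from_quat(s['rotation']).as_matrix().T@")
open('h.py','w').write(s)
E
grep -n rotation h.py
```

```text
10:    d=R.from_quat(s['rotation']).as_matrix()@np.linalg.inv(s['intrinsics'])@[u,v,1]; return np.array(s['eye']),d
14:    c=R.from_quat(s['rotation']).as_matrix().T@(np.array(p)-s['eye']); k=s['intrinsics']@c; return k[:2]/k[2]
```

View pics/top.png

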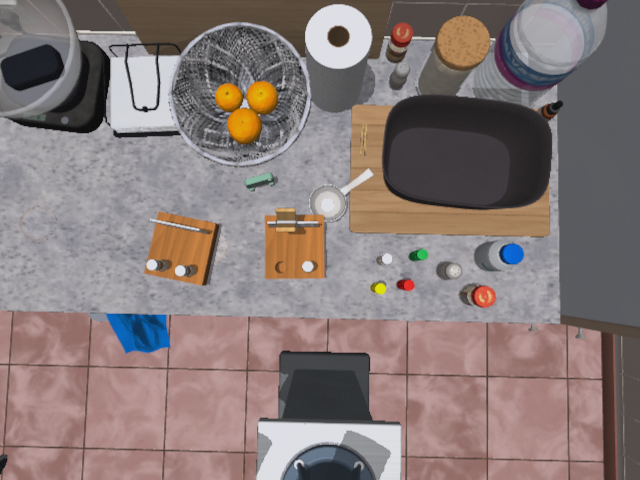

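View pics/side.png

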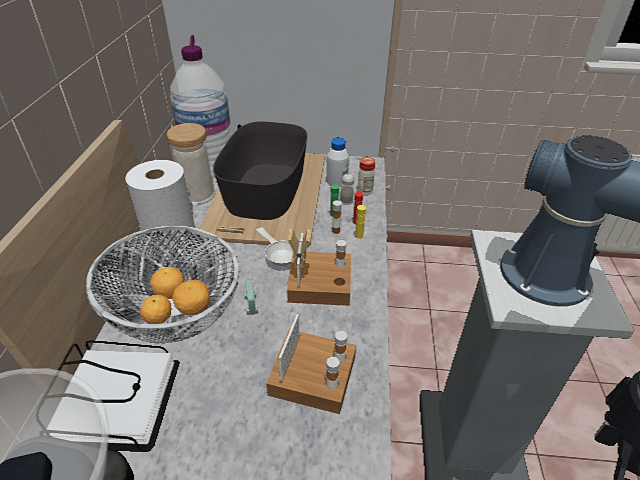

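Run:
```python
from h import *
im=cv2.imread('pics/top.png'); c=im[200:300,140:340]
cv2.imwrite('pics/c1.png',cv2.resize(c,None,fx=4,fy=4,interpolation=cv2.INTER_CUBIC))
s=load('top'); hsv=cv2.cvtColor(im,cv2.COLOR_BGR2HSV)
# wood block mask
m=((hsv[...,0]>5)&(hsv[...,0]<22)&(hsv[...,1]>110)&(hsv[...,2]>90)).astype(np.uint8)
m[:200]=0;m[300:]=0;m[:,340:]=0
m=cv2.morphologyEx(m,cv2.MORPH_CLOSE,np.ones((9,9)))
for k in cv2.findContours(m,0,2)[0]:
    if cv2.contourArea(k)>1000: 
        r=cv2.minAreaRect(k); print(r); print([np.round(onz(s,*p,.04),4)[:2].tolist() for p in cv2.boxPoints(r)])
w=((hsv[...,1]<40)&(hsv[...,2]>185)).astype(np.uint8)
n,l,st,ce=cv2.connectedComponentsWithStats(w)
for i in range(1,n):
    if 40<st[i,4]<260 and 200<ce[i,1]<300 and 130<ce[i,0]<480: print(st[i],ce[i],onz(s,*ce[i],.095)[:2],onz(s,*ce[i],.103)[:2])
```

```text
((180.02352905273438, 247.8941192626953), (59.222007751464844, 63.99447250366211), 12.52880859375)
[[0.4738, 0.4106], [0.612, 0.3867], [0.5864, 0.2579], [0.4488, 0.2829]]
((293.9999694824219, 243.5), (57.99999237060547, 68.99998474121094), 0.0)
[[0.4685, 0.1459], [0.6201, 0.1506], [0.623, 0.0228], [0.4714, 0.0194]]
[150 219  49  11  85] [171.88235294 223.8       ] [0.576633   0.33703473] [0.57576104 0.33445388]
[382 253  10  11  90] [386.75555556 258.07777778] [ 0.51565069 -0.11056836] [ 0.51529402 -0.10936703]
[146 259  11  11  90] [151.23333333 264.11111111] [0.49183781 0.37603688] [0.49168236 0.37312646]
[302 261  11  11  92] [307.09782609 266.02173913] [0.49542293 0.05348062] [0.49523719 0.05329576]
[175 265  10  11  92] [179.5        270.26086957] [0.4805123  0.31690237] [0.48045254 0.31449163]
[450 266  10  10  74] [454.2972973  270.37837838] [ 0.49354252 -0.2498059 ] [ 0.49337266 -0.24742802]
```

View pics/c1.png

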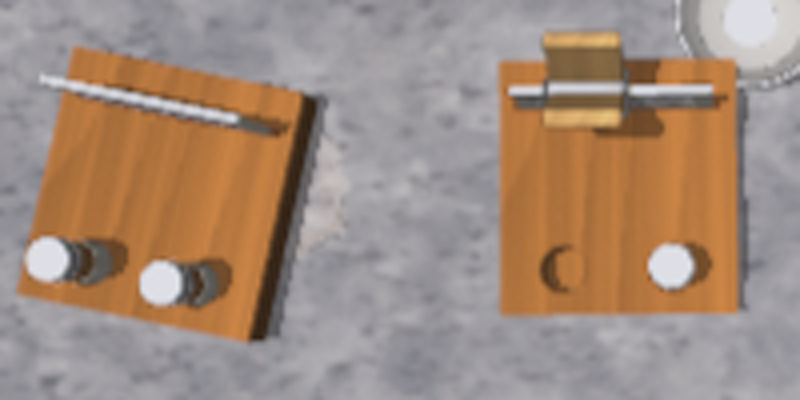

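Run:
```python
from h import *
s=load('top')
def P(cs,z): return np.array([onz(s,140+u/4,200+v/4,z)[:2] for u,v in cs])
for n,cs in dict(A=[(500,62),(738,62),(740,313),(500,313)],B=[(77,47),(305,93),(252,342),(18,293)]).items():
    p=P(cs,.04); yaw=[np.arctan2(-(a-b)[0],(a-b)[1]) for a,b in((p[0],p[1]),(p[3],p[2]))]+[np.arctan2(*(a-b)[::-1]) for a,b in((p[0],p[3]),(p[1],p[2]))]
    print(n,p.mean(0),np.degrees(yaw),[np.linalg.norm(p[i]-p[i-1]) for i in range(4)])
print('hole',P([(563,268)],.04)); print('vial_a',P([(670,266)],.103))
print('cardA',P([(510,91),(713,90)],.11)); print('cardB',P([(38,78),(240,119)],.11))
print('clip handles', P([(582,118),(583,40)],.154),P([(545,80),(622,80)],.154))
print('vialb',P([(47,259),(163,283)],.103))
print('others',[onz(s,u,v,.095)[:2] for u,v in((420,255),(406,285),(380,288))])
# side check of vial cap
q=load('side'); im=q['pixels']; 
for nm,p in dict(vial=[.5157,-.1106,.095],va=[.4952,.0533,.103],b1=[.4917,.3731,.103],b2=[.4805,.3145,.103]).items(): print(nm,proj(q,p))
cv2.imwrite('pics/c2.png',cv2.resize(cv2.cvtColor(im[170:420,220:420],4),None,fx=2.4,fy=2.4,interpolation=2))
```

```text
A [0.53830939 0.08259723] [1.30118075 1.34742123 1.77927054 1.71504304] [np.float64(0.1378444671696105), np.float64(0.13103036373313057), np.float64(0.13773763906739098), np.float64(0.13087511831284473)]
B [0.52908945 0.33286029] [-10.11386053 -10.37496345 -10.78330107  -9.79629759] [np.float64(0.138551438064601), np.float64(0.1288960027215092), np.float64(0.13914240649431214), np.float64(0.13128735149535467)]
hole [[0.49322015 0.11225403]]
vial_a [[0.49427855 0.05244859]]
cardA [[0.58162931 0.13632783]
 [0.58451118 0.03252507]]
cardB [[0.58280865 0.37856117]
 [0.56408093 0.27402737]]
clip handles [[0.56410624 0.09591622]
 [0.60236736 0.09649693]] [[0.58230158 0.11447772]
 [0.58315647 0.07693674]]
vialb [[0.49039824 0.37200123]
 [0.47951263 0.31188272]]
others [array([ 0.52360372, -0.17905443]), array([ 0.46119716, -0.15078383]), array([ 0.45379231, -0.0974719 ])]
vial [335.72081155 201.8538798 ]
va [340.08466414 241.76452824]
b1 [331.24623402 360.16346846]
b2 [339.65683409 334.03785743]
```

View pics/c2.png

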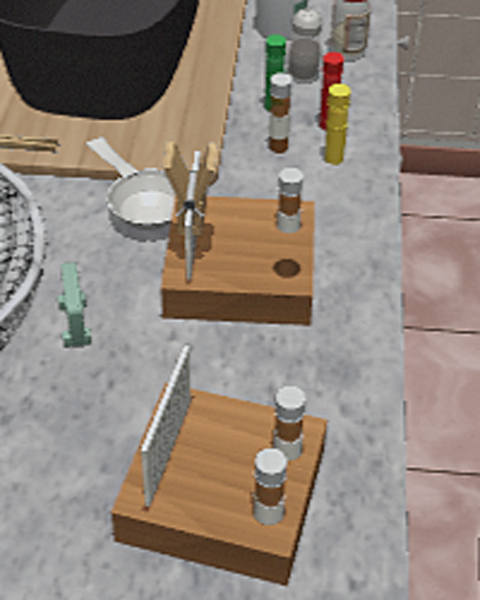

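send_rows(commands="50 0 0 0 1;50 0 0 0 1;50 0 0 0 1;50 0 0 0 1;50 0 0 0 1;50 0 0 0 1;50 0 0 0 1;50 0 0 0 1;50 0 0 0 1;50 0 0 0 1;50 0 0 0 1;50 0 0 0 1;50 0 0 0 1;50 0 0 0 1;50 0 0 0 1;50 0 0 0 1;50 0 0 0 1;50 0 0 0 1;50 0 0 0 0.35;50 0 0 0 0")

```text
t: 1.82
tcp_pos: [0.1628, 0.6032, 0.239]
tool_rot: [0.698, 0.716, -0.0, 0.0]
force: [-0.3, 0.1, -0.5]
finger_gap: 0.589
gripper_force: 0.0
```

send_rows(commands="50 -1 1 0 0;50 -1 1 0 0;50 -1 1 0 0;50 -1 1 0 0;50 -1 1 0 0;50 -1 1 0 0;50 -1 1 0 0;50 -1 1 0 0;50 -1 1 0 0;50 -1 1 0 0;50 -1 1 0 0;50 -1 1 0 0;50 -1 1 0 0;50 -1 1 0 0;50 -1 1 0 0;50 -1 1 0 0;50 -1 1 0 0;50 -1 0 0 0;50 -1 0 0 0;50 0 0 0 0")

```text
t: 3.48
tcp_pos: [0.5129, 0.2291, 0.239]
tool_rot: [0.699, 0.716, -0.001, 0.0]
force: [-0.5, 0.6, 0.1]
finger_gap: 0.586
gripper_force: 0.0
```

Run:
```python
from h import *
d=readout.sense(); print(d['t'],d['tcp_pos'],d['finger_gap'],R.from_quat(d['tool_rot']).as_matrix().round(4))
```

```text
3.4833 [0.51294435 0.22912847 0.23895932] 0.5857575708224498 [[-0.024   0.9997 -0.0013]
 [ 0.9997  0.024  -0.0018]
 [-0.0018 -0.0013 -1.    ]]
```

send_rows(commands="50 -1 0 0 0;50 -1 0 0 0;50 -1 0 0 0;50 -1 0 0 0;50 -1 0 0 0;50 -1 0 0 0;50 -1 0 0 0;50 -1 0 0 0;50 -1 0 0 0;50 -1 0 0 0;50 0 0 0 0;50 0 0 0 0")

```text
t: 4.48
tcp_pos: [0.518, 0.0323, 0.2394]
tool_rot: [0.698, 0.716, 0.0, -0.0]
force: [-0.2, -0.1, 0.9]
finger_gap: 0.581
gripper_force: 0.0
```

Run:
```python
from h import *
s=snap('wrist','w1'); print(s['eye'])
for n,p in dict(hole=(.493,.112,.04),va=(.4943,.0525,.103),vial=(.5157,-.1106,.095)).items(): print(n,proj(s,p))
```

```text
[0.51719257 0.10127807 0.37421421]
hole [284.23243411 130.5922939 ]
va [279.36943242 212.05291266]
vial [304.09107156 394.68166642]
```

View pics/w1.png

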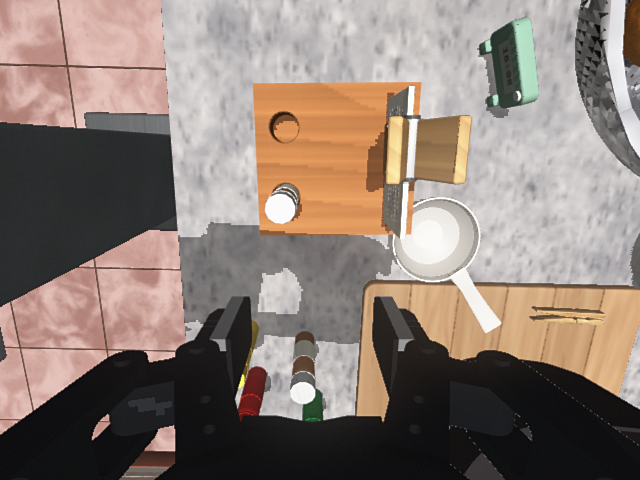

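send_rows(commands="50 -1 0 0 0;50 -1 0 0 0;50 -1 0 0 0;50 -1 0 0 0;50 -1 0 0 0;50 -1 0 0 0;50 -1 0 0 0;50 0 0 0 0;50 0 0 0 0")

```text
t: 5.28
tcp_pos: [0.5217, -0.1069, 0.2392]
tool_rot: [0.698, 0.716, 0.0, -0.0]
force: [-0.3, 0.0, -0.9]
finger_gap: 0.585
gripper_force: 0.0
```

Run:
```python
from h import *
s=snap('wrist','w2'); print(s['eye'],readout.sense()['tcp_pos'])
print(proj(s,(.5157,-.1106,.095)))
```

```text
[ 0.52083722 -0.03798667  0.37408746] [ 0.52142165 -0.10626032  0.23915904]
[303.03948648 241.28305532]
```

View pics/w2.png

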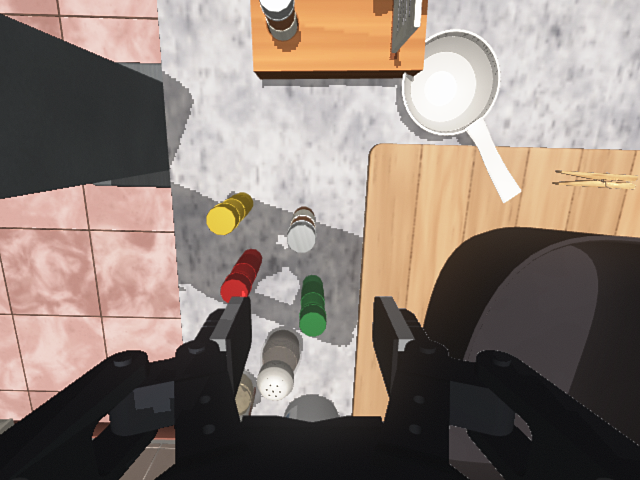

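send_rows(commands="45 -0.2 -0.28 1 0;45 0 0 1 0;45 0 0 1 0;45 0 0 1 0;45 0 0 1 0;45 0 0 1 0;45 0 0 0 0;45 0 0 0 0")

```text
t: 6.0
tcp_pos: [0.5153, -0.11, 0.1187]
tool_rot: [0.697, 0.717, -0.0, -0.001]
force: [0.0, -0.1, 0.4]
finger_gap: 0.525
gripper_force: 0.0
```

Run:
```python
from h import *
s=snap('wrist','w3'); d=readout.sense();print(s['eye'],d['tcp_pos'],d['finger_gap'])
print(proj(s,(.5157,-.1106,.095)))
for f in('w2','w3'):
    s=load(f);im=s['pixels']; hsv=cv2.cvtColor(im,cv2.COLOR_RGB2HSV)
    w=((hsv[...,1]<45)&(hsv[...,2]>150)).astype(np.uint8)
    u,v=proj(s,(.5157,-.1106,.095)); u,v=int(u),int(v); w[:max(v-60,0)]=0; w[:,:u-60]=0;w[:,u+60:]=0;w[v+60:]=0
    n,l,st,ce=cv2.connectedComponentsWithStats(w)
    print(f,[(st[i].tolist(),ce[i].round(1),onz(s,*ce[i],.095)) for i in range(1,n) if st[i,4]>100])
```

```text
[ 0.51468363 -0.04111217  0.25361008] [ 0.51619612 -0.11060376  0.11967411] 0.5251372512737232
[310.90488156 300.88456241]
w2 [([243, 181, 120, 57, 4086], array([315. , 199.9]), array([ 0.5240266 , -0.07817219,  0.095     ])), ([276, 225, 40, 32, 772], array([297.4, 239.5]), array([ 0.51132427, -0.10928835,  0.095     ])), ([255, 267, 45, 34, 984], array([279.4, 285.5]), array([ 0.49749127, -0.14781364,  0.095     ]))]
w3 [([347, 240, 23, 8, 107], array([361.2, 242.4]), array([ 0.53709852, -0.08204518,  0.095     ])), ([285, 275, 47, 43, 1639], array([307.9, 296.2]), array([ 0.51424671, -0.10828734,  0.095     ])), ([263, 310, 23, 38, 409], array([276.2, 330.3]), array([ 0.49970862, -0.12614582,  0.095     ]))]
```

View pics/w3.png

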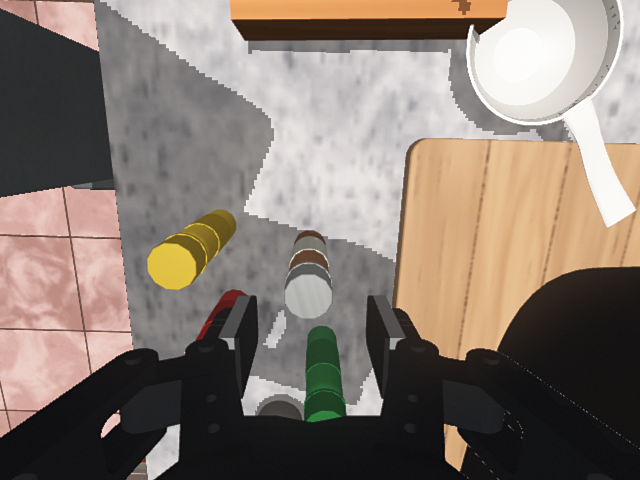

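send_rows(commands="45 0 -0.04 0.9 0;45 0 0 0.9 0;45 0 0 0.9 0;45 0 0 0.97 0;45 0 0 0 0;45 0 0 0 0;15 0 0 0 0;15 0 0 0 0;15 0 0 0 0;15 0 0 0 0;15 0 0 0 0;15 0 0 0 0", grip_force=25)

```text
t: 7.05
tcp_pos: [0.5164, -0.1122, 0.0476]
tool_rot: [0.698, 0.716, 0.001, 0.002]
force: [-0.3, 0.8, 6.4]
finger_gap: 0.245
gripper_force: 26.1
```

send_rows(commands="15 0 0 -0.5 0;15 0 0 -1 0;15 0 0 -1 0;15 0 0 -1 0;15 0 0 -1 0;15 0 0 -1 0;15 0 0 -1 0;15 0 0 -0.5 0;15 0 0 0 0;15 0 0 0 0")

```text
t: 7.88
tcp_pos: [0.5151, -0.1117, 0.1863]
tool_rot: [0.698, 0.716, 0.0, 0.0]
force: [-0.3, 0.4, -1.2]
finger_gap: 0.245
gripper_force: 25.4
```

send_rows(commands="15 0.7 -0.07 0 0;15 1 -0.08 0 0;15 1 -0.08 0 0;15 1 -0.08 0 0;15 1 -0.08 0 0;15 1 -0.08 0 0;15 1 -0.08 0 0;15 1 -0.08 0 0;15 1 -0.08 0 0;15 1 -0.08 0 0;15 1 -0.08 0 0;15 0.5 -0.08 0 0;15 0 0 0 0;15 0 0 0 0;15 0 0 0 0")

```text
t: 9.13
tcp_pos: [0.4902, 0.1112, 0.1855]
tool_rot: [0.698, 0.716, -0.0, -0.0]
force: [0.2, 0.3, -1.3]
finger_gap: 0.246
gripper_force: 25.4
```

Run:
```python
from h import *
s=snap('wrist','w4'); d=readout.sense();print(d['tcp_pos'],d['finger_gap'],d['force'])
print('hole',proj(s,(.493,.112,.04)))
t=snap('top','t4'); a=snap('side','s4')
p=s['pixels']
cv2.imwrite('pics/c4.png',cv2.cvtColor(p,4))
im=np.hstack([cv2.resize(cv2.cvtColor(t['pixels'][200:300,240:340],4),None,fx=4,fy=4,interpolation=2),cv2.resize(cv2.cvtColor(a['pixels'][190:310,260:380],4),(400,400),interpolation=2)])
cv2.imwrite('pics/m4.png',im)
```

```text
[0.49043005 0.11092581 0.18560625] 0.24414879480118107 [-0.13999233  0.75609958  0.06661106]
hole [314.68857273 235.38054651]
```

View pics/m4.png

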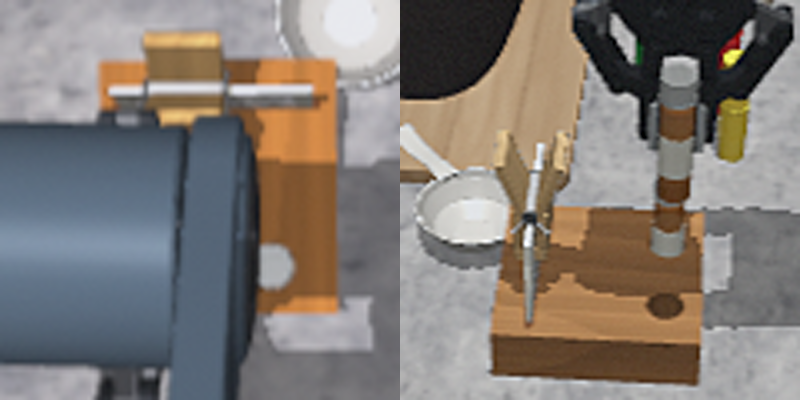

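View pics/w4.png

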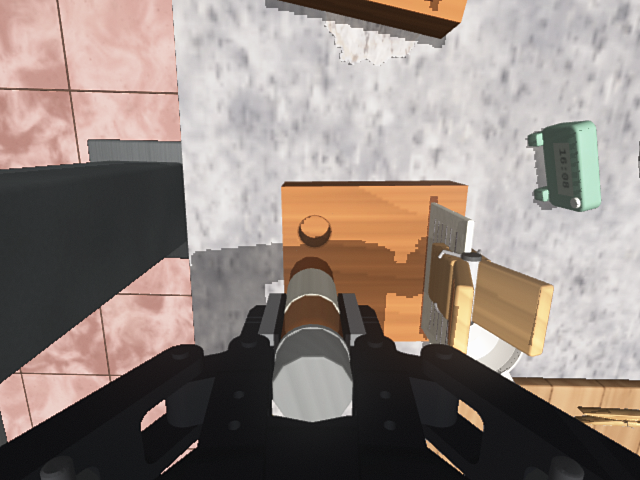

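Run:
```python
from h import *
s=load('w4'); a=load('s4')
hsv=cv2.cvtColor(s['pixels'],cv2.COLOR_RGB2HSV)
w=((hsv[...,1]<45)&(hsv[...,2]>120)).astype(np.uint8);w[:325]=0;w[430:]=0;w[:,:265]=0;w[:,360:]=0
n,l,st,ce=cv2.connectedComponentsWithStats(w)
for i in range(1,n):
    if st[i,4]>800:
        c=cv2.findContours((l==i).astype(np.uint8),0,1)[0][0]; e=cv2.fitEllipse(cv2.convexHull(c)); print(st[i],e,onz(s,*e[0],.233))
# shadowed hole: dark pixels near (315,231)
g=cv2.cvtColor(s['pixels'],cv2.COLOR_RGB2GRAY)
print('wrist hole',onz(s,315,230.5,.04))
h=cv2.cvtColor(a['pixels'],cv2.COLOR_RGB2HSV)
v=h[265:297,325:356,2]; print(v[::1, ::1])
print('side hole',onz(a,339.8,281.5,.04))
for vv in (262,263.5,265): print('side base',onz(a,340.4,vv,.138))
print('proj base if at TCP',proj(a,(.4904,.111,.138)),'top',proj(a,(.4904,.111,.233)),proj(s,(.4904,.111,.233)))
```

```text
[ 272  357   81   65 4375] ((311.2962341308594, 391.3471984863281), (68.80850219726562, 88.04631805419922), 87.26446533203125) [0.49089339 0.11510008 0.233     ]
wrist hole [0.49312862 0.11588986 0.04      ]
[[119 120 120 117 117 120 118 120 120 122 118 123 132 136 139 136 135 133
  131 115 122 124 122 120 117 172 186 184 174 168 172]
 [118 116 120 118 119 118 117 118 117 120 119 119 124 136 143 144 141 137
  126 120 121 120 118 117 114 123 175 190 177 172 172]
 [115 114 115 115 116 115 116 114 119 117 117 118 117 116 118 121 121 117
  116 116 117 116 117 116 109 140 180 189 178 172 172]
 [113 112 114 115 117 115 118 116 117 116 117 117 116 119 116 116 114 116
  116 115 114 115 115 113 110 136 171 183 178 176 177]
 [111 109 111 109 111 114 109 112 111 111 113 112 114 114 111 113 112 115
  114 115 115 113 113 115 111 137 169 182 179 177 175]
 [113 115 110 111 111 107 107 107 106 109 110 109 110 108 109 109 109 110
  112 111 111 111 112 111 107 133 168 181 177 171 173]
 [122 121 121 121 121 121 119 118 112 113 112 111 110 112 111 109 109 108
  107 110 108 109 107 109 101 132 167 178 17
[... 2824 characters left out ...]
171 179 178 171 169 168]
 [ 83  85  86  85  84  86  88  85  87  87  87  89  90  90  78  74  83  89
   87  88  86  90  83  87  74 148 180 177 163 164 166]
 [ 88  88  87  87  87  87  85  87  86  84  89  87  89  89  90  92  88  88
   89  94  90  90  92  88  79 179 195 176 156 165 170]
 [ 86  87  92  91  85  88  88  89  89  89  89  89  87  89  89  90  90  87
   89  88  89  89  87  86  78 176 189 173 159 168 174]]
side hole [0.48975912 0.11649261 0.04      ]
side base [0.4896453  0.15795439 0.138     ]
side base [0.48938219 0.16242998 0.138     ]
side base [0.48912092 0.16687417 0.138     ]
proj base if at TCP [341.34526734 246.94082504] top [343.1923569  210.95398681] [309.12370957 404.00435229]
```

send_rows(commands="15 0.08 0.12 0.5 0;15 0 0 1 0;15 0 0 1 0;15 0 0 1 0;15 0 0 0.7 0;15 0 0 0 0;15 0 0 0 0;15 0 0 0 0")

```text
t: 9.95
tcp_pos: [0.4933, 0.1131, 0.1022]
tool_rot: [0.698, 0.716, 0.0, 0.0]
force: [-0.6, 0.1, 0.2]
finger_gap: 0.247
gripper_force: 25.4
```

Run:
```python
from h import *
d=readout.sense();print(d['tcp_pos'],d['finger_gap'],d['force'])
s=snap('wrist','w5');a=snap('side','s5')
im=np.hstack([cv2.resize(cv2.cvtColor(s['pixels'][230:480,220:400],4),(432,600),interpolation=2),cv2.resize(cv2.cvtColor(a['pixels'][215:315,310:370],4),(360,600),interpolation=2)])
cv2.imwrite('pics/m5.png',im)
p=(*d['tcp_pos'][:2],);b=d['tcp_pos'][2]-.0476
for n,c in(('w',s),('s',a)): print(n,'base',proj(c,(*p,b)),'top',proj(c,(*p,b+.095)),'hole',proj(c,(.4928,.1126,.04)))
```

```text
[0.4933373  0.11314409 0.10217829] 0.24739639272863245 [-0.5570002   0.09008155  0.15117833]
w base [310.16456407 281.05603097] top [308.68188783 402.88401781] hole [309.29604143 272.71839232]
s base [338.52599844 275.69526678] top [340.10331061 243.35868727] hole [338.55342109 280.17538147]
```

View pics/m5.png

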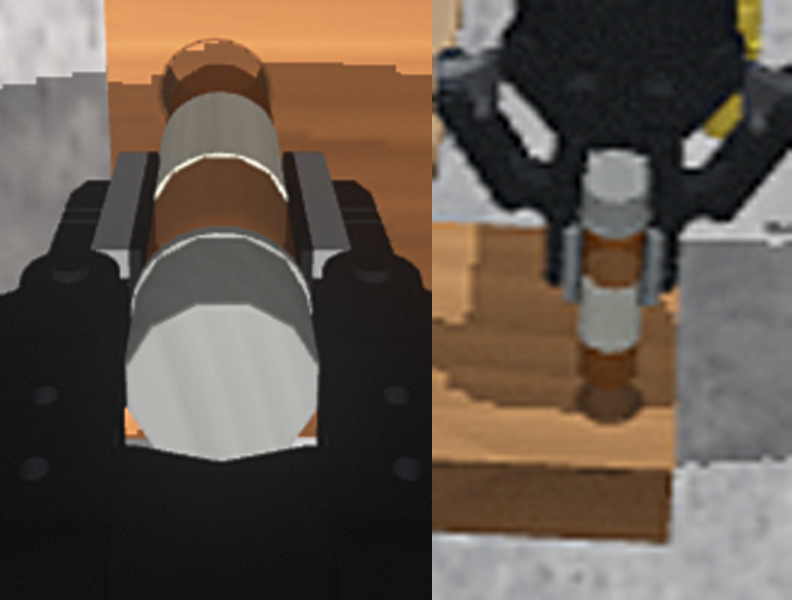

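Run:
```python
from h import *
d=readout.sense();b=d['tcp_pos'][2]-.0476;print(d['tcp_pos'])
s=load('w5');a=load('s5')
print('wrist: vial base edge y',onz(s,310.4,256.3,b)[:2]-[0,.011],'hole edge',onz(s,310,245.8,.04)[:2]-[0,.0125])
print('wrist top', onz(s,312.5,388.8,b+.095))
print('side: base edge',onz(a,339.2,279.3,b)[:2]-[0,.011],'hole',onz(a,339.4,285.5,.04)[:2]-[0,.0125],'top',onz(a,340.8,244.2,b+.095))
```

```text
[0.493612   0.11326802 0.10278735]
wrist: vial base edge y [0.4931146  0.11587008] hole edge [0.49280229 0.11577892]
wrist top [0.49425966 0.11815689 0.15018735]
side: base edge [0.4911399  0.11391327] hole [0.48990004 0.11653595] top [0.49170582 0.11640427 0.15018735]
```

send_rows(commands="15 0.03 -0.03 0.3 0;15 0 0 0.3 0;15 0 0 0.25 0;15 0 0 0.2 0;15 0 0 0 0;15 0 0 0 0")

```text
t: 10.55
tcp_pos: [0.492, 0.1136, 0.0804]
tool_rot: [0.698, 0.716, -0.0, -0.0]
force: [0.3, -2.9, -1.1]
finger_gap: 0.247
gripper_force: 25.2
```

send_rows(commands="15 -0.03 0 0.3 0;15 0 0 0.3 0;15 0 0 0.2 0;15 0 0 0.2 0;15 0 0 0.1 0;15 0 0 0 0;15 0 0 0 0")

```text
t: 11.13
tcp_pos: [0.492, 0.1133, 0.0586]
tool_rot: [0.698, 0.716, -0.0, -0.0]
force: [0.5, -1.5, -1.5]
finger_gap: 0.249
gripper_force: 25.3
```

send_rows(commands="15 -0.02 0 0.08 0;15 0 0 0.08 0;15 0 0 0.05 0;15 0 0 0 0;15 0 0 0 0")

```text
t: 11.55
tcp_pos: [0.4922, 0.1132, 0.0556]
tool_rot: [0.698, 0.716, 0.0, 0.0]
force: [-0.4, -0.2, 6.5]
finger_gap: 0.247
gripper_force: 26.2
```

send_rows(commands="25 0 0 0 0;28 0 0 0 0;33 0 0 0 0;38 0 0 0 0;38 0 0 0 0;38 0 0 0 0")

```text
t: 12.05
tcp_pos: [0.4921, 0.113, 0.0546]
tool_rot: [0.698, 0.716, -0.0, -0.0]
force: [-0.3, -0.5, 0.1]
finger_gap: 0.446
gripper_force: 0.0
```

send_rows(commands="38 0 0 -0.3 0;38 0 0 -0.5 0;38 0 0 -1 0;38 0 0 -1 0;38 0 0 -1 0;38 0 0 -1 0;38 0 0 -1 0;38 0 0 -1 0;60 0 0 -0.7 0;60 -0.5 0 0 0;60 -1 0 0 0;60 -1 0 0 0;60 -1 0 0 0;60 0 0 0 0;60 0 0 0 0")

```text
t: 13.3
tcp_pos: [0.4935, 0.0419, 0.2044]
tool_rot: [0.699, 0.715, -0.0, -0.0]
force: [-0.3, 0.3, 0.5]
finger_gap: 0.7
gripper_force: 0.0
```

Run:
```python
from h import *
d=readout.sense();print(d['t'],d['tcp_pos'],d['finger_gap'],d['force'])
s=snap('wrist','w6');a=snap('side','s6');t=snap('top','t6')
# vial caps in side view; wrist
for f,c,z in(('w',s,.103),('s',a,.103)):
    hsv=cv2.cvtColor(c['pixels'],cv2.COLOR_RGB2HSV)
    for q in((.4928,.1126),(.4943,.0525)):
        u,v=proj(c,(*q,z)).astype(int); r=26 if f=='w' else 7
        w=((hsv[...,1]<50)&(hsv[...,2]>165)).astype(np.uint8); k=np.zeros_like(w);k[max(0,v-r):v+r,u-r:u+r]=1;w*=k
        n,l,st,ce=cv2.connectedComponentsWithStats(w)
        i=1+np.argmax(st[1:,4]); print(f,q,(u,v),st[i],ce[i],onz(c,*ce[i],z))
# clip: tan wood mask in wrist view
hsv=cv2.cvtColor(s['pixels'],cv2.COLOR_RGB2HSV)
w=((hsv[...,0]>13)&(hsv[...,0]<26)&(hsv[...,1]>60)&(hsv[...,1]<175)&(hsv[...,2]>140)).astype(np.uint8); w[280:]=0
n,l,st,ce=cv2.connectedComponentsWithStats(w)
print([(st[i].tolist(),ce[i].round(1)) for i in range(1,n) if st[i,4]>300])
for q in((.563,.0962,.154),(.603,.0966,.154),(.583,.0962,.11)): print(proj(s,q))
```

```text
13.3 [0.49353198 0.04185081 0.20437827] 0.6998364455335402 [-0.30456965  0.25851627  0.53748284]
w (0.4928, 0.1126) (np.int64(312), np.int64(141)) [ 294  116   37   38 1103] [311.70353581 134.15049864] [0.49229805 0.11672754 0.103     ]
w (0.4943, 0.0525) (np.int64(312), np.int64(236)) [296 213  35  36 909] [313.1210121  231.90649065] [0.4946993 0.0557676 0.103    ]
s (0.4928, 0.1126) (np.int64(339), np.int64(259)) [335 258  11   7  59] [340.25423729 261.10169492] [0.49103266 0.11740543 0.103     ]
s (0.4943, 0.0525) (np.int64(340), np.int64(241)) [336 240  11   6  48] [340.95833333 242.77083333] [0.49303328 0.05658684 0.103     ]
[([447, 133, 24, 79, 1372], array([458.3, 171.7])), ([470, 132, 81, 80, 4592], array([511.1, 172.1])), ([327, 203, 93, 23, 889], array([376.6, 215.4]))]
[454.18903476 178.72876447]
[535.446932   179.91115409]
[460.45482085 173.03655956]
```

Run:
```python
from h import *
for f in('w6',):
    s=load(f); print(R.from_quat(s['rotation']).as_matrix()[:,2])
    hsv=cv2.cvtColor(s['pixels'],cv2.COLOR_RGB2HSV); print(hsv[172,438:560:2].tolist())
    for z in(.154,.159): print(z,[onz(s,u,172,z)[:2].round(4) for u in(447,470.5,551)],[onz(s,459,v,z)[:2].round(4) for v in(133,212)])
t=load('t6'); h=cv2.cvtColor(t['pixels'],cv2.COLOR_RGB2HSV); print(h[204:236,286].tolist())
a=load('side');
```

```text
[ 0.00419592 -0.27079571 -0.96262769]
[[14, 118, 84], [15, 121, 84], [15, 121, 82], [15, 118, 84], [16, 120, 151], [12, 140, 102], [16, 122, 169], [17, 117, 229], [19, 105, 239], [19, 105, 239], [20, 101, 244], [22, 94, 248], [23, 87, 249], [22, 90, 249], [19, 110, 244], [113, 4, 245], [150, 1, 234], [15, 74, 163], [16, 121, 148], [16, 117, 148], [16, 117, 148], [16, 119, 148], [15, 116, 149], [15, 117, 148], [16, 116, 147], [15, 116, 149], [15, 116, 150], [16, 116, 147], [15, 116, 149], [15, 114, 147], [15, 114, 147], [15, 117, 148], [16, 116, 147], [15, 118, 147], [16, 118, 147], [15, 118, 147], [16, 117, 146], [16, 118, 147], [16, 118, 147], [15, 118, 147], [15, 115, 146], [15, 115, 148], [15, 117, 146], [16, 116, 145], [15, 114, 147], [16, 116, 147], [15, 116, 145], [15, 115, 138], [19, 102, 243], [19, 101, 241], [19, 101, 239], [18, 104, 235], [19, 102, 239], [19, 105, 246], [173, 5, 195], [6, 6, 205], [12, 6, 203], [6, 6, 205], [9, 9, 209], [10, 7, 213], [8, 9, 217]]
0.154 [array([0.5591, 0.0994]), array([0.5706, 0.0996]), array([0.6099, 0.1006])] [array([0.5625, 0.1177]), array([0.5675, 0.0798])]
0.159 [array([0.5573, 0.0997]), array([0.5685, 0.0999]), array([0.6067, 0.1009])] [array([0.5607, 0.1175]), array([0.5655, 0.0806])]
[[135, 9, 171], [126, 7, 171], [125, 9, 171], [6, 16, 158], [16, 99, 185], [17, 126, 217], [18, 123, 222], [18, 123, 188], [16, 122, 130], [17, 122, 132], [16, 122, 132], [16, 124, 132], [17, 127, 131], [17, 127, 129], [17, 122, 127], [17, 122, 128], [13, 41, 155], [132, 6, 215], [117, 11, 215], [113, 15, 132], [105, 69, 74], [106, 68, 82], [106, 70, 88], [106, 73, 94], [106, 70, 98], [106, 72, 103], [106, 70, 105], [105, 67, 107], [105, 72, 110], [105, 71, 112], [105, 73, 115], [105, 72, 117]]
```

send_rows(commands="66 0.5 0.58 0 0;66 0.5 1 0 0;66 0.5 1 0 0;66 0.5 1 0 0;66 0.7 1 0 0;66 0 0 0.5 0;66 0 0 0 0;66 0 0 0 0;66 0 0 0 0")

```text
t: 14.2
tcp_pos: [0.5827, 0.0994, 0.1943]
tool_rot: [0.698, 0.716, -0.001, -0.001]
force: [-0.1, -0.6, 0.1]
finger_gap: 0.771
gripper_force: 0.0
```

Run:
```python
from h import *
d=readout.sense();print(d['t'],d['tcp_pos'],d['finger_gap'],d['force'])
s=snap('wrist','w7')
for f in ('w7',):
    h=cv2.cvtColor(s['pixels'],cv2.COLOR_RGB2HSV)
    w=((h[...,0]>13)&(h[...,0]<26)&(h[...,1]>60)&(h[...,1]<140)&(h[...,2]>200)).astype(np.uint8)
    n,l,st,ce=cv2.connectedComponentsWithStats(w)
    for i in range(1,n):
        if st[i,4]>150:
            x,y,ww,hh=st[i][:4]; print(st[i],ce[i],[onz(s,*ce[i],z)[:2].round(4).tolist() for z in(.154,.159)],onz(s,x,ce[i][1],.157)[0],onz(s,x+ww,ce[i][1],.157)[0])
t=d['tcp_pos'];print(proj(s,t))
```

```text
14.2 [0.58269264 0.09940937 0.19428398] 0.7713679073148233 [-0.10396313 -0.55651593  0.07650537]
[266 252  13  17 205] [271.97073171 260.29756098] [[0.5633, 0.1126], [0.5639, 0.1142]] 0.5607533099181194 0.5670731491030317
[349 366  18  50 543] [356.95948435 389.53038674] [[0.6098, 0.0396], [0.609, 0.0433]] 0.6050481628455749 0.6147404985983735
[564 371  38  28 534] [587.29400749 380.8988764 ] [[0.7344, 0.0488], [0.7301, 0.0522]] 0.7194160782888361 0.7396211322753935
[309.69530523 323.39145211]
```

send_rows(commands="66 0 0.02 0.7 0;66 0 0 0.8 0;66 0 0 0.8 0;66 0 0 0.57 0;66 0 0 0 0;60 0 0 0 0;56 0 0 0 0;52 0 0 0 0;49 0 0 0 0;46 0 0 0 0;44 0 0 0 0;44 0 0 0 0", grip_force=25)

```text
t: 15.25
tcp_pos: [0.5856, 0.0993, 0.1388]
tool_rot: [0.698, 0.716, 0.001, 0.001]
force: [-0.2, 0.3, 5.8]
finger_gap: 0.517
gripper_force: 4.9
```

send_rows(commands="42 0 0 -0.05 0;39 0 0 -0.03 0;36 0 0 -0.03 0;33 0 0 -0.03 0;30 0 0 -0.03 0;28 0 0 -0.03 0;28 0 0 0 0")

```text
t: 15.83
tcp_pos: [0.5866, 0.0994, 0.1427]
tool_rot: [0.698, 0.716, 0.002, 0.002]
force: [1.9, 0.7, 6.5]
finger_gap: 0.327
gripper_force: 6.7
```

Run:
```python
from h import *
d=readout.sense();print(d['t'],d['tcp_pos'],d['finger_gap'],d['force'],d['ft_torque'],d['gripper_force'])
```

```text
15.8333 [0.58660136 0.09935112 0.14272327] 0.3268013766824814 [1.85866269 0.71010044 6.53084618] [ 0.06007724 -0.28113476  0.04291896] 6.7433674953645095
```

send_rows(commands="25 0 0 -0.03 0;22 0 0 -0.03 0;19 0 0 -0.03 0;15 0 0 0 0;15 0 0 0 0;15 0 0 0 0;15 0 0 -0.2 0;15 0 0 -0.4 0;15 0 0 -0.4 0;15 0 0 0 0", grip_force=30)

```text
t: 16.67
tcp_pos: [0.5853, 0.0993, 0.1646]
tool_rot: [0.698, 0.716, 0.001, 0.001]
force: [-0.1, 0.4, 0.0]
finger_gap: 0.21
gripper_force: 30.0
```

Run:
```python
from h import *
d=readout.sense();print(d['t'],d['tcp_pos'],R.from_quat(d['tool_rot']).as_matrix()[:,2],d['finger_gap'],d['force'],d['ft_torque'],d['gripper_force'])
```

```text
16.6667 [0.58530966 0.09934449 0.16459807] [ 2.33518501e-03 -4.34034352e-05 -9.99997273e-01] 0.20987299153769054 [-0.10842134  0.38046024  0.04865511] [0.01738957 0.0567438  0.00880181] 29.955357313156128
```

send_rows(commands="15 0 0 -0.5 0;15 0 0 -1 0;15 0 0 -1 0;15 0 0 -0.5 0.5;15 0 0 0 1;15 0 0 0 1;15 0 0 0 0.45;15 0.5 -0.2 0 0;15 1 -0.3 0 0;15 1 -0.3 0 0;15 1 -0.3 0 0;15 1 -0.3 0 0;15 1 -0.3 0 0;15 1 -0.3 0 0;15 1 0 0 0;15 0.8 0 0 0;15 0 0 0 0;15 0 0 0 0;15 0 0 0 0")

```text
t: 18.25
tcp_pos: [0.5746, 0.2694, 0.2229]
tool_rot: [0.768, 0.641, -0.001, 0.0]
force: [0.0, 0.5, -0.3]
finger_gap: 0.212
gripper_force: 30.0
```

Run:
```python
from h import *
d=readout.sense();print(d['t'],d['tcp_pos'],R.from_quat(d['tool_rot']).as_matrix().round(4).tolist(),d['finger_gap'])
s=snap('wrist','w8')
h=cv2.cvtColor(s['pixels'],cv2.COLOR_RGB2HSV)
# predictions for card B ends, caps (top-frame)
for n,p in dict(cl=(.5828,.3786,.11),cr=(.5641,.2740,.11),b1=(.4904,.3720,.103),b2=(.4795,.3119,.103)).items(): print(n,proj(s,p).round(1))
w=((h[...,1]<50)&(h[...,2]>165)).astype(np.uint8)
n,l,st,ce=cv2.connectedComponentsWithStats(w)
for i in range(1,n):
    if 400<st[i,4]<9000: print(st[i],ce[i].round(1),onz(s,*ce[i],.103)[:2],cv2.minAreaRect(np.argwhere(l==i)[:,::-1].astype(np.float32)))
```

```text
18.25 [0.57461255 0.26942574 0.2229176 ] [[0.1786, 0.9839, -0.0008], [0.9839, -0.1786, -0.0008], [-0.0009, -0.0006, -1.0]] 0.21243723042784723
cl [292.4  76.5]
cr [294.8 243.9]
b1 [155.  116.9]
b2 [165.1 210.2]
[ 553    0   87   93 7025] [596.2  41.6] [0.7703799  0.36580551] ((596.0, 46.0), (92.0, 86.0), 90.0)
[ 497   83  143  351 6895] [544.3 254.6] [0.73757983 0.23271939] ((561.2777099609375, 251.37591552734375), (119.99830627441406, 352.16522216796875), 6.490771293640137)
[599 152  32  64 449] [614.1 185.1] [0.78468129 0.2743328 ] ((614.8345336914062, 181.76705932617188), (18.667510986328125, 65.33629608154297), 17.744672775268555)
[608 349  32  80 582] [625.3 393.8] [0.80019523 0.10327503] ((629.35595703125, 390.5270690917969), (19.844709396362305, 82.8316650390625), 19.09349250793457)
[589 355  40  72 511] [606.8 396. ] [0.78567672 0.10382205] ((611.5538940429688, 391.15545654296875), (17.749881744384766, 73.73027801513672), 27.7185001373291)
```

Run:
```python
from h import *
s=load('w8'); h=cv2.cvtColor(s['pixels'],cv2.COLOR_RGB2HSV)
for r in(60,70,80,110,150,190,230,240,250): print(r,[f"{a}/{b}" for a,b in h[r,270:325,1:]])
for (u,v) in((155,117),(165,210)):
    k=np.zeros(h.shape[:2],np.uint8);k[v-35:v+30,u-30:u+30]=1
    w=((h[...,1]<60)&(h[...,2]>90)).astype(np.uint8)*k
    n,l,st,ce=cv2.connectedComponentsWithStats(w); i=1+np.argmax(st[1:,4]); print(st[i],ce[i],onz(s,*ce[i],.103))
```

```text
60 ['5/208', '6/201', '6/198', '5/197', '5/194', '4/195', '6/197', '6/199', '4/194', '3/190', '4/184', '4/180', '6/183', '6/185', '3/185', '4/188', '4/190', '5/192', '4/188', '4/180', '6/175', '6/171', '6/171', '3/168', '3/168', '7/173', '4/177', '6/179', '4/183', '4/184', '7/186', '7/186', '4/187', '3/186', '1/186', '4/185', '6/185', '6/182', '4/184', '5/186', '4/188', '5/190', '4/190', '5/191', '4/191', '4/192', '4/193', '4/192', '8/195', '8/196', '7/196', '9/198', '8/197', '6/198', '8/200']
70 ['7/192', '8/191', '4/188', '5/187', '8/182', '6/176', '6/173', '9/172', '9/169', '6/163', '9/168', '7/173', '6/180', '7/181', '9/180', '9/180', '7/179', '7/180', '9/180', '7/179', '6/177', '4/173', '7/172', '4/171', '5/169', '8/166', '8/165', '8/165', '9/168', '9/169', '10/172', '9/174', '10/176', '6/176', '7/178', '9/180', '7/181', '7/180', '6/181', '7/182', '7/184', '6/185', '5/186', '3/187', '5/190', '4/190', '4/191', '3/190', '3/190', '4/190', '5/192', '5/193', '4/193', '4/196', '5/201']
80 ['153/215', '154/214', '152/216', '153/215', '152/215', '152/216', '153/215', '152/215', '152/215
[... 3434 characters left out ...]
']
250 ['22/201', '98/146', '129/142', '121/145', '121/145', '126/146', '132/137', '66/139', '4/205', '1/232', '4/213', '5/205', '2/211', '5/215', '2/219', '2/222', '3/220', '4/217', '5/217', '5/212', '5/206', '5/199', '7/190', '7/180', '9/168', '8/154', '11/143', '13/121', '17/105', '17/107', '18/86', '34/52', '49/47', '48/48', '36/49', '50/51', '45/51', '44/52', '44/52', '45/51', '40/51', '40/51', '40/51', '43/53', '36/50', '47/49', '39/52', '39/52', '40/51', '36/50', '40/51', '44/46', '36/49', '24/75', '13/101']
[ 125   82   56   65 2517] [145.02820818 114.41160111] [0.48447281 0.37463129 0.103     ]
[ 135  175   60   65 2621] [156.12933995 209.02518123] [0.47362055 0.31379946 0.103     ]
```

send_rows(commands="15 0.4 -0.2 0 0;15 0.8 -0.2 0 0;15 0.8 -0.2 0 0;15 0.6 0 0 0;15 0.3 0 0 0;15 0 0 0 0;15 0 0 0 0;15 0 0 0 0")

```text
t: 18.97
tcp_pos: [0.5735, 0.3283, 0.2229]
tool_rot: [0.768, 0.64, -0.0, 0.0]
force: [-0.3, 0.1, -1.1]
finger_gap: 0.207
gripper_force: 30.0
```

Run:
```python
from h import *
d=readout.sense();T=d['tcp_pos'];M=R.from_quat(d['tool_rot']).as_matrix();print(d['t'],T,d['finger_gap'],d['force'])
a=snap('side','s8')
h=cv2.cvtColor(a['pixels'],cv2.COLOR_RGB2HSV)
c=proj(a,T+[0,0,-.03]).astype(int);print('tcp-30',c)
w=((h[...,0]>12)&(h[...,0]<27)&(h[...,1]>70)&(h[...,1]<190)&(h[...,2]>60)).astype(np.uint8)
k=np.zeros_like(w);k[c[1]-60:c[1]+70,c[0]-50:c[0]+50]=1;w*=k
for r in range(c[1]-50,c[1]+70,3):
    print(r,''.join('#' if x else '.' for x in w[r,c[0]-40:c[0]+40]))
y=M[:,1]
for dz in(.028,.023):
  piv=T-[0,0,dz]
  print('piv',proj(a,piv),'tips',[proj(a,piv+[0,0,-.038]+sg*.015*y+.019*sx*M[:,0]).round(1) for sg in(-1,1) for sx in (-1,1)],'ends',[proj(a,piv+[0,0,.044]+sg*.0095*y).round(1) for sg in(-1,1)])
```

```text
18.9667 [0.57345882 0.32830235 0.22292654] 0.2072608830627132 [-0.32238286  0.14591704 -1.07314202]
tcp-30 [286 302]
252 ......................................................................#####.....
255 ................................................................................
258 ............................................................###.................
261 .........................................................######................#
264 .........................................................#######..............##
267 ........................................................######..............####
270 ........................................................####.............#######
273 .......................................................................#########
276 .......................................#####........................############
279 .....................................########....................###############
282 ...................................##########..................#################
285 ..................................##########
[... 2080 characters left out ...]
 .............................####............###################################
363 ............................#####..........#####################################
366 ............................######.........#####################################
369 ..........................########.......#######################################
piv [286.65984689 301.92558272] tips [array([298.9, 310.5]), array([292.2, 326.7]), array([282.9, 307. ]), array([275.7, 322.9])] ends [array([291.2, 284.9]), array([280.2, 282.6])]
piv [286.55532766 299.92437859] tips [array([298.8, 308.6]), array([292.1, 324.8]), array([282.7, 305.1]), array([275.5, 321. ])] ends [array([291.1, 282.7]), array([280.1, 280.5])]
```

send_rows(commands="15 0 -0.02 0.5 0;15 0 0 0.6 0;15 0 0 0.6 0;15 0 0 0.6 0;15 0 0 0.5 0;15 0 0 0.4 0;15 0 0 0.2 0;15 0 0 0 0;15 0 0 0 0;15 0 0 0 0;15 0 0 0 0;15 0 0 0 0")

```text
t: 20.02
tcp_pos: [0.5735, 0.3293, 0.1559]
tool_rot: [0.768, 0.641, 0.001, 0.0]
force: [-0.3, 0.2, -0.2]
finger_gap: 0.207
gripper_force: 30.0
```

Run:
```python
from h import *
d=readout.sense();T=d['tcp_pos'];print(d['t'],T,d['finger_gap'],d['force'],d['ft_torque'],abs(d['qd']).max())
a=snap('side','s9'); g=a['pixels']; h=cv2.cvtColor(g,cv2.COLOR_RGB2HSV)
c=proj(a,T+[0,0,-.03]).astype(int);print(c)
# W = tan clip, c = white card
for r in range(c[1]-24,c[1]+34,2):
    print(r,''.join('o' if (20<x[0]*1<27 or 12<x[0]<27) and 70<x[1]<140 and x[2]>60 else '#' if x[1]>=140 and x[2]>60 else '+' if x[1]<50 and x[2]>120 else '.' for x in h[r,c[0]-40:c[0]+40]))
for q in((.583,.3826,.11),(.5645,.2780,.11),(.5735,.33,.11)): print(proj(a,q))
```

```text
20.0167 [0.57350272 0.32930616 0.15590068] 0.20747451546112275 [-0.31075903  0.21924063 -0.19463856] [-0.01121498 -0.00753031  0.04642988] 0.0030371828459900925
[287 328]
304 ++......++++++++++...++...............+ooooo.........................++++++++++.
306 ++......++++++++++++++++++............ooooo........................++++++++++...
308 +........++++++++++++++++++.....+....oooooooo....................++++...........
310 +++........++++++++++++++++.........ooooooooo.............................++....
312 ...........++++++++++++++++........ooooooooo+.................++.........+++....
314 ..+.....+++++++++++++++++++.......oooooooooo............+.+++..+.........++.....
316 ++++++++++++++++++++++++++++.....ooooooooooo................+......+.....++.....
318 ++++++++++++++++++++++++++++.....ooooooooooo...........+..............++++......
320 ++++++++++++++++++++++......++...ooooooooooo..........++.....++++++++++++++.....
322 ++++++++++++++++.............+...ooooooooooo.............+++++++++++++++++++....
324 ++++++++++++++................++.ooooooooooo.....ooo+++++++++++++++++++++++
[... 919 characters left out ...]
oooo#o#ooooo##ooooooo
348 ++++++++++........+.....++++++++++#++++.......oooooooooooooooooooooooooooooooooo
350 +++++++++......+..+...++++++++++.o++++..++.....ooooo#ooo#ooo#ooooooooo#ooooooooo
352 ++++++++++............++.........o+++.+++......o##ooo#oooooooooooooooooooooooooo
354 ++++++++++++++........+.........o+++..+++.....o#oooooooo#ooooooooo#oo#oooooooooo
356 ++++++++++++++++++...........+.#+++...+.++....##o##ooo#####oooo#ooo##ooooooooooo
358 ++++++++++++++++++++++......+.#o++.++.++...+.#oooooooooooooooooooooooooooooooooo
360 ++++++++++++++++++++++......oooo+++.+++.+...o#ooo#o#oooooooooooooooooooooooooo#o
[278.40369545 358.05371027]
[296.76279697 312.9909464 ]
[288.16083652 334.3771414 ]
```

```bash
python3 -c "
from h import *
print(sign_off())"
```

```text
the job is handed in; nothing more can be done
None
```

The vial is back down in the empty hole and released. I handed the job in with the clip held fully open, still and with no measurable force on it, around the middle of the bare card's top edge; no verdict came back, and the jaw depth (about 20 mm below the edge) is worked out from camera and arm readings.

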